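# Knock a jammed stop loose and lift it out

## Robot

A 7-joint arm with a two-finger parallel gripper is mounted at the origin on the work surface. World frame = base frame: x ahead of the robot, y to its left, z up, the work surface at z = 0. Lengths are in m, angles in rad, forces in N, time in s.
With the tool pointing down it reaches from about 0.35 to 0.9 m from the base axis. Payload 8.1 kg.
Tool frame: the origin (TCP) lies midway between the tips of the shut fingers; the grasp point (between the pads) lies 19 mm behind it (arm.hold_point_z is the distance from the TCP to the grasp point, in m); z points along the fingers, y is the direction in which the jaws open and shut (so a half turn about z gives the same grasp; the last joint's range is limited). The gripper opens to 92 mm and grips with 3 to 60 N. Pads are 19 mm wide; open, the fingers measure 130 mm over their backs; the gripper's body (75 mm by 190 mm) begins 47 mm behind the grasp point.
Start: joints at [1.126, 0.434, 0.025, 1.573, -0.012, 1.134, -0.075], TCP at [0.209, -0.589, 0.196] pointing down, gripper open.
Joint ranges: [-2.62, 2.62], [-0.44, 2.09], [-1.27, 1.32], [0.08, 2.57], [-1.32, 4.46], [0.12, 2], [-2.74, 2.74]. Speed limits (rad/s): [2.22, 2.22, 3.01, 3.01, 3.14, 3.14, 3.14].

## Interface

Orientations are given as a rotation vector (axis times angle).
In Python, from cell import arm gives the robot as it stands.
- The arm moves only by the shell command python3 -m pendant 'ROWS' [FORCE]. ROWS is JSON, a list of rows, each a list of 3 entries, a list of its own where there are three numbers: the shift along the tool's x, y, z in m, then the turn, a rotation vector about the tool's x, y, z in degrees, then the finger opening in m, from 0 to 0.0918. A call has 1 to 10 rows; each row shifts and turns the commanded pose from where the row before left it, along the tool's axes as they then stand; what a row does not reach is not made up. A row lasts 1/8 s, in which the tool goes at most 62.5 mm and 10.7 degrees, less where a joint would pass 70% of its speed; a pose out of reach is approached as far as the arm can. A call with a gripper value outside its range is refused whole. The fingers move at their own pace and stop on an object; FORCE is the grip in N (left out, the last holds). Time passes only in rows, so rows that do not move let the fingers close. It gives the time, the measured TCP pose, the force and the opening at its end, in the units of the state.
- arm.observe(): the state, without advancing time (a new reading comes with each control period).
- arm.get_image(name): name is "side" or "top"; returns (picture, depth): 384x512x3 uint8, red, green, blue; 384x512 float32, m along the optical axis (not along the pixel's ray), 0 where there is no reading.
- arm.camera_params(name): a dict with "fovy" (degrees; the focal length in pixels is half the picture's height over the tangent of half this angle, whatever the lens; pixels are square), "cx", "cy" (the principal point, pixels), "k1" (the pictures are not rectified: a ray, as slopes to the right and down, at radius r is drawn at 1 + k1 r^2 times it, then the intrinsics apply), "rvec" (rotation vector, rad) and "tvec" (3), from world to camera coordinates, as OpenCV has them. Camera axes: x right, y down, z forward; pixel columns grow to the right and rows downward; lengths in m; the calibration is good to about 2 mm. A picture is of the moment at which its call begins. camera_params takes no time and is no camera call.
- arm.sign_off(): hands the job in, once; it reports no verdict.
Trained networks look in the newest picture that a camera, given by its name, has taken for a name from the list of things; names that differ only in an ending like _2 or _b are one class to them, and where a whole thing is asked for, a point or a joint stands for the part that bears it (a point fixed in the world has none). Each returns a list of dicts, best first, with "conf" (0 to 1); they miss things now and then, are a little off and sometimes report something else, mostly with a low value. They report only what shows in the picture. A call takes as long as a camera call. They do not tell look-alikes from the thing itself.
- arm.look_for(camera, label): "rect" ([centre column, centre row, width, height] in pixels, round what is visible of it).
- arm.masks_of(camera, label): "pixels" (384x512 bool, what is visible of it) and "rect" ([centre column, centre row, width, height] in pixels, round what is visible of it).
The state is a dict: "clock": time; "joints": joint angles; "dq": joint speeds; "joint_efforts": joint torques, N m; "position": TCP position; "ee_rot": TCP orientation; "force": force on the tool from outside, world axes, zero at the start; "ft_torque": the same for the moment, N m; "width": opening from 0.0 (shut) to 1.0 (fully open).
Only numpy, scipy, OpenCV 4.12 (cv2) and the standard library are available. Lean on these libraries where they do the work, as an engineer would, in place of code of your own. Each camera call takes 0.05 s, during which the arm holds its last target.

## Task

The aluminium stop has jammed under the lips of the steel fixture. Pick up the hardwood block and, with it, knock the stop along the slot by its low tail until its ears are clear of the lips in the open pocket - do not touch the stop with the gripper while it is still jammed. Then set the block down flat on the bench, lift the stop out by its tab and stand it upright in the middle of the plywood tray.

Things in the scene. Friction and masses are not known exactly. Their poses are not given: they have to be found in the camera images.
- fixture: Fixed steel plate 200 x 100 x 8 mm; origin: centre of underside; slot along its x. x -100 to 0: bare plate. x 0 to 35: two lips 24 mm apart, tops 27.5 mm above bench; a brass spring strip under one clamps the stop with about 8 N. x 35 to 94: open pocket 52 mm wide, sides as high as the lips, end closed; here the stop is free. Knock towards +x. Stop's ears are clear when its origin is past x = 17.5.
- stop: Aluminium, 85 mm long, 140 g, on the plate in the slot, x along fixture x; origin: middle of underside, at start near fixture x = -14, y = 0. Tail: x -42.5 to 17.5, 16 wide, 16 high; its end sticks out over the bare plate: strike there. Head: x 17.5 to 42.5: two ears, 38 wide overall, 10 high, and a tab 25 long, 16 wide (y), top 62 above underside. A like one loose on the bench is a spare.
- block: Brown hardwood block 90 (x) x 36 (y) x 40 mm (z) high, about 95 g, lying loose on the bench; origin at the centre of its underside. Grip it across its 36 mm width; either end may strike.
- tray: Shallow plywood tray 180 (x) x 140 (y) mm outside, walls 5 mm thick and 18 mm high, floor 5 mm thick, fixed; origin at the centre of its underside.
Things that resemble listed ones, but are neither listed nor needed, are in the scene too. Several things look just like the block: the one meant starts farthest to the robot's left.

How it is judged:
On the way, in this order (a step that is already met when the one before it is completed fails the run):
1. the block is pressed or knocked against the jammed stop (contact force between block and stop above 1 N and x of stop in the frame of fixture below 0.015 m), for 0.02 s.
2. the stop's ears are clear of the lips, the stop still lying in the fixture (x of stop in the frame of fixture above 0.0175 m and z of stop in the frame of fixture below 0.02 m and horizontal distance between stop and fixture below 0.06 m), for 0.2 s.
3. the stop is lifted clear out of the fixture (z of stop in the frame of fixture above 0.045 m), for 0.1 s.
At the end, for the whole second after the job is handed in: The stop stands upright (within 10 degrees) on the tray's floor, its origin within 40 mm of the tray's middle, and the block lies flat on the bench (within 10 degrees), both at rest (horizontal distance between stop and tray below 0.04 m and z of stop in the frame of tray below 0.012 m and angle between each of stop, block's own z axis and vertical below 0.17 rad and linear speed of each of stop, block below 0.02 m/s and height (world z) of block below 0.006 m); the robot touches nothing.
It fails at once if the robot itself touches the stop while its ears are still under the lips (contact force between any of the fingers, the arm and stop above 0.5 N and x of stop in the frame of fixture below 0.015 m and z of stop in the frame of fixture below 0.02 m and horizontal distance between stop and fixture below 0.06 m).
It also fails if it takes over 69 s, if anything falls off the work surface, if the arm or the gripper's body presses on something with over 40 N, if the wrist force passes 120 N, or if a joint passes its speed limit or range.

## Working session

There is one attempt and no reset: what is moved stays moved. The work goes in short steps, Python scripts to look and compute and a shell command to move; the robot and the scene stay as the last step left them, time stands still between calls to the robot, and variables do not carry over. Pictures are saved under pics/ and viewed, and the job is handed in when it is done.

```bash
ls; mkdir -p pics; cat > h.py <<'E'
import numpy as np, cv2
from cell import arm
from scipy.spatial.transform import Rotation as R
def cam(n):
    p=arm.camera_params(n); f=192/np.tan(np.radians(p['fovy'])/2)
    return p,f,R.from_rotvec(p['rvec']).as_matrix(),np.array(p['tvec'])
def ray(n,u,v):
    p,f,M,t=cam(n)
    d=np.array([(u-p['cx'])/f,(v-p['cy'])/f]); s=d.copy()
    for _ in range(30): s=d/(1+p['k1']*(s@s))
    o=-M.T@t; return o,M.T@np.array([s[0],s[1],1.])
def on_z(n,u,v,z):
    o,d=ray(n,u,v); return o+d*(z-o[2])/d[2]
def at_depth(n,u,v,dep):
    o,d=ray(n,u,v); return o+d*dep
def proj(n,P):
    p,f,M,t=cam(n); c=M@np.array(P)+t; s=c[:2]/c[2]; s=s*(1+p['k1']*(s@s)); return s*f+[p['cx'],p['cy']]
def save(n,name):
    im,d=arm.get_image(n); cv2.imwrite('pics/%s.png'%name,im[:,:,::-1]); np.savez('pics/%s.npz'%name,im=im,d=d); return im,d
def cloud(n,d):
    p,f,M,t=cam(n); v,u=np.mgrid[0:384,0:512]
    a=np.stack([(u-p['cx'])/f,(v-p['cy'])/f],-1); s=a.copy()
    for _ in range(30): s=a/(1+p['k1']*(s**2).sum(-1,keepdims=True))
    c=np.concatenate([s,np.ones(s.shape[:2]+(1,))],-1)*d[...,None]
    w=(c-t)@M; w[d==0]=np.nan; return w
E
python3 - <<'E'
from h import *
for n in ('top','side'):
    save(n,n+'0'); p,f,M,t=cam(n); print(n,p,f,-M.T@t)
print(arm.observe(), arm.hold_point_z)
E
```

```text
pics
top {'fovy': 47.66401593893485, 'cx': 257.870032729346, 'cy': 187.9003484385715, 'k1': -0.014790508241243318, 'rvec': array([ 2.15407783, -2.16821848,  0.15121371]), 'tvec': array([-0.04970754,  0.43886117,  1.01769568])} 434.6644613924492 [ 0.30552944 -0.03940445  1.06577367]
side {'fovy': 57.40296426943249, 'cx': 251.07930293858075, 'cy': 192.48951260052053, 'k1': -0.05889143900817225, 'rvec': array([ 0.35469871, -2.67483701,  1.40318245]), 'tvec': array([0.43489576, 0.13091807, 0.76200121])} 350.6736392118756 [0.29274791 0.64527804 0.533699  ]
{'clock': 0.1, 'joints': array([ 1.12642727,  0.43516747,  0.02500188,  1.57401475, -0.01161392,
        1.13401076, -0.07510888]), 'dq': array([-2.34801578e-05, -1.25599054e-03,  8.79842713e-04, -2.85103136e-03,
       -3.92054904e-05,  8.50885241e-05,  1.18210482e-03]), 'joint_efforts': array([ 2.73261830e-03, -6.69122529e+01,  9.87694748e-01, -3.15146077e+01,
       -6.06201449e-02,  3.74339777e-02,  1.27298637e-05]), 'position': array([ 0.20923366, -0.58839182,  0.19551167]), 'ee_rot': array([-3.09447875e+00, -5.33831465e-01,  5.90516372e-04]), 'force': array([-0.00771935,  0.03659413, -0.43968219]), 'ft_torque': array([ 0.02124676, -0.02180478,  0.02835322]), 'width': 1.0019883581388283} 0.0188
```

View pics/top0.png

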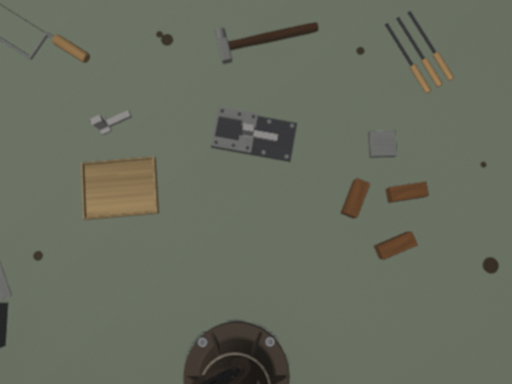

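View pics/side0.png

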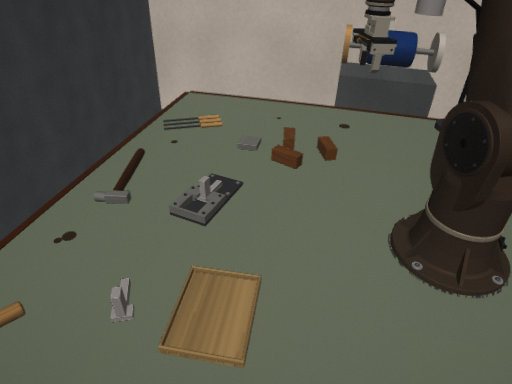

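```bash
python3 - <<'E'
from h import *
for n in ('top','side'):
    im,d=arm.get_image(n); W=cloud(n,d)
    for l in ('fixture','stop','block','tray'):
        for m in arm.masks_of(n,l):
            if m['conf']<0.3: continue
            px=m['pixels']; P=W[px]; P=P[~np.isnan(P).any(1)]
            if len(P)<20: continue
            top=P[P[:,2]>np.percentile(P[:,2],90)-0.006]
            r=cv2.minAreaRect((top[:,:2]*1000).astype(np.float32))
            print(n,l,round(m['conf'],2),np.round(m['rect']),'z90 %.3f'%np.percentile(P[:,2],90),np.round(r[0],1),np.round(r[1],1),round(r[2],1))
E
```

```text
top fixture 0.7 [251. 133.  82.  61.] z90 0.029 [580.6 -22.4] [157.6 101.7] 79.4
top stop 0.84 [256. 132.  35.  15.] z90 0.071 [578.3 -28.8] [24.2 16.2] 77.3
top block 0.94 [406. 193.  46.  22.] z90 0.042 [ 427.6 -413.3] [35.1 91.8] 7.6
top block 0.93 [356. 198.  25.  37.] z90 0.043 [ 414.1 -286.4] [36.5 89.9] 67.0
top block 0.59 [397. 247.  44.  24.] z90 0.042 [ 300.5 -379.5] [36.5 90.5] 22.1
top tray 0.64 [123. 191.  79.  65.] z90 0.017 [444.8 285.1] [141.2 179.8] 4.6
side fixture 0.77 [208. 200.  74.  50.] z90 0.028 [578.9 -23.8] [160.  102.2] 79.6
side stop 0.55 [210. 189.  22.  25.] z90 0.069 [577.6 -28.4] [24.4 16.9] 79.6
side block 0.68 [287. 156.  32.  24.] z90 0.041 [ 412.9 -287.1] [36.1 91.1] 66.6
side block 0.56 [328. 146.  21.  26.] z90 0.041 [ 302.5 -380.1] [37.4 91.6] 23.5
side block 0.51 [289. 139.   8.  25.] z90 0.042 [ 429.9 -413.6] [29.8 94. ] 9.2
side tray 0.59 [209. 318. 104. 100.] z90 0.016 [443.3 284.8] [141.9 181. ] 4.7
```

The top view has fixture +x pointing left (world +y). The stop's tail is at about (275,136), the tab at about (248,128) and the tray at (120,188). The leftmost of the three blocks is at (356,198). The loose part at (112,121) is the spare. Next I'll refine the poses.

```bash
cat >> h.py <<'E'
def rectz(P,lo,hi,c,rad):
    s=P.reshape(-1,3); s=s[~np.isnan(s).any(1)]
    s=s[(s[:,2]>lo)&(s[:,2]<hi)&(np.hypot(*(s[:,:2]-c).T)<rad)]
    r=cv2.minAreaRect((s[:,:2]*1000).astype(np.float32)); w,h=r[1]; a=r[2]
    if h>w: w,h,a=h,w,a+90
    return 'n%d c=%s long %.1f short %.1f yaw(mod180) %.1f zmed %.4f'%(len(s),np.round(r[0],1),w,h,(a+90)%180-90,np.median(s[:,2]))
def toolaxes():
    o=arm.observe(); M=R.from_rotvec(o['ee_rot']).as_matrix()
    print('t %.2f'%o['clock'],'TCP',np.round(o['position'],4),'w %.4f'%(o['width']*.0918),'F',np.round(o['force'],1)); print(np.round(M,3),'yaw of tool x %.1f y %.1f'%(np.degrees(np.arctan2(M[1,0],M[0,0])),np.degrees(np.arctan2(M[1,1],M[0,1])))); return o,M
def shift(target,yaw):
    """world displacement to target in current tool axes; turn about tool z so tool y is at yaw (mod 180)"""
    o,M=toolaxes(); print('shift tool',np.round(M.T@(np.array(target)-o['position']),4))
    y=np.degrees(np.arctan2(M[1,1],M[0,1])); d=(yaw-y+90)%180-90; print('turn about tool z (deg):',-d,'world',d)
    tz=M[:,2]; print('tilt err',np.round(np.degrees(M.T@np.cross(tz,[0,0,-1])),2),'q',np.round(o['joints'],2))
E
python3 - <<'E'
from h import *
for n in ('top','side'):
    d=np.load('pics/%s0.npz'%n)['d']; W=cloud(n,d)
    print(n,'bench',np.nanmedian(W[190:250,200:300,2]) if n=='top' else '')
    print('fix ',rectz(W,0.005,0.1,[.575,-.045],.125))
    print('plate ',rectz(W,0.005,0.014,[.575,-.045],.125))
    print('lips',rectz(W,0.0245,0.034,[.575,-.03],.1))
    print('tab',rectz(W,0.06,0.09,[.578,-.028],.03))
    print('tail',rectz(W,0.019,0.0245+.006,[.568,-.085],.022))
    print('blk',rectz(W,0.034,0.06,[.414,-.286],.07))
    print('tray',rectz(W,0.012,0.03,[.444,.285],.15))
    for x in (.3,.5,.7): pass
shift([.414,-.2865,.13],67)
E
python3 -c "
import cv2;i=cv2.imread('pics/top0.png')[90:180,190:320];cv2.imwrite('pics/crop0.png',cv2.resize(i,None,fx=6,fy=6,interpolation=2))"
```

```text
top bench 0.0006617780813468533
fix  n3302 c=[574.3 -51.8] long 234.6 short 228.5 yaw(mod180) 47.8 zmed 0.0111
plate  n1919 c=[566.9 -52.1] long 228.2 short 227.4 yaw(mod180) -33.1 zmed 0.0087
lips n1045 c=[580.3 -22.4] long 157.7 short 101.2 yaw(mod180) 79.7 zmed 0.0281
tab n81 c=[578.9 -28.8] long 24.4 short 17.3 yaw(mod180) 79.3 zmed 0.0701
tail n102 c=[568.4 -81.8] long 36.8 short 17.0 yaw(mod180) 82.6 zmed 0.0244
blk n576 c=[ 414.1 -286.6] long 90.7 short 36.6 yaw(mod180) -23.2 zmed 0.0402
tray n645 c=[482.8 288.7] long 217.5 short 179.8 yaw(mod180) 4.7 zmed 0.0181
side bench 
fix  n2041 c=[574.7 -45.8] long 205.8 short 102.6 yaw(mod180) 79.4 zmed 0.0215
plate  n798 c=[574.1 -45.8] long 206.0 short 101.5 yaw(mod180) 79.6 zmed 0.0084
lips n737 c=[579.2 -21.7] long 155.6 short 102.4 yaw(mod180) 79.6 zmed 0.0276
tab n70 c=[577.1 -29. ] long 23.8 short 17.7 yaw(mod180) 80.2 zmed 0.0694
tail n62 c=[567.1 -82.8] long 39.0 short 16.1 yaw(mod180) 79.9 zmed 0.0240
blk n211 c=[ 412.9 -287. ] long 89.0 short 39.0 yaw(mod180) -21.3 zmed 0.0401
tray n1178 c=[443.2 284.5] long 181.7 short 141.6 yaw(mod180) -85.3 zmed 0.0170
t 0.60 TCP [ 0.2095 -0.5889  0.1962] w 0.0914 F [0.1 0.4 1.4]
[[ 0.942  0.335  0.   ]
 [ 0.335 -0.942 -0.   ]
 [-0.     0.    -1.   ]] yaw of tool x 19.6 y -70.4
shift tool [ 0.294  -0.2164  0.0662]
turn about tool z (deg): 42.582417090441766 world -42.582417090441766
tilt err [ 0.01  0.   -0.  ] q [ 1.13  0.43  0.02  1.57 -0.01  1.13 -0.08]
```

View pics/crop0.png

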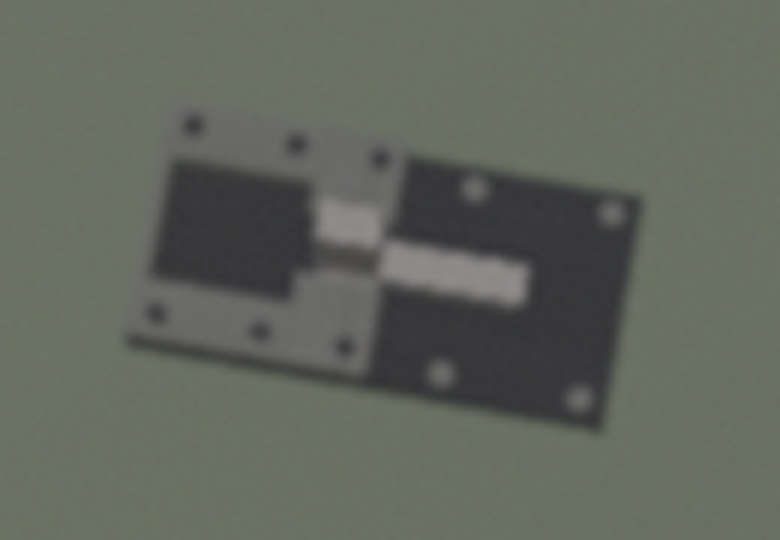

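```bash
python3 -m pendant '[[[0.037,-0.027,0.008],[0,0,0],0.07],[[0.037,-0.027,0.008],[0,0,0],0.07],[[0.037,-0.027,0.008],[0,0,0],0.07],[[0.037,-0.027,0.008],[0,0,0],0.07],[[0.037,-0.027,0.008],[0,0,0],0.07],[[0.037,-0.027,0.008],[0,0,0],0.07],[[0.037,-0.027,0.008],[0,0,0],0.07],[[0.035,-0.027,0.008],[0,0,0],0.07]]' 50
python3 -m pendant '[[[0,0,0],[0,0,8.5],0.07],[[0,0,0],[0,0,8.5],0.07],[[0,0,0],[0,0,8.5],0.07],[[0,0,0],[0,0,8.5],0.07],[[0,0,0],[0,0,8.6],0.07],[[0,0,0],[0,0,0],0.07]]'
python3 -c "
from h import *
shift([.4138,-.2866,.007],67.3)"
```

```text
clock: 1.6
position: [0.4151, -0.2856, 0.1323]
ee_rot: [3.095, 0.534, 0.001]
force: [-0.5, -0.4, 0.5]
width: 0.762
clock: 2.35
position: [0.4142, -0.2868, 0.1323]
ee_rot: [3.078, -0.625, 0.0]
force: [0.6, 0.1, 0.3]
width: 0.759
t 2.35 TCP [ 0.4142 -0.2868  0.1323] w 0.0697 F [0.6 0.1 0.3]
[[ 0.921 -0.39   0.   ]
 [-0.39  -0.921 -0.   ]
 [ 0.     0.    -1.   ]] yaw of tool x -23.0 y -113.0
shift tool [-5.000e-04 -1.000e-04  1.253e-01]
turn about tool z (deg): -0.259029579750802 world 0.259029579750802
tilt err [ 0.01 -0.01  0.  ] q [ 0.47  0.31  0.04  1.95 -0.01  0.89 -1.46]
```

```bash
python3 -m pendant '[[[0,0,0.03],[0,0,0],0.07],[[0,0,0.03],[0,0,0],0.07],[[0,0,0.03],[0,0,0],0.07],[[0,0,0.025],[0,0,0],0.07],[[0,0,0.01],[0,0,0],0.07],[[0,0,0],[0,0,0],0.07]]'
python3 -m pendant '[[[0,0,0],[0,0,0],0.02],[[0,0,0],[0,0,0],0.02],[[0,0,0],[0,0,0],0.02],[[0,0,0],[0,0,0],0.02],[[0,0,0],[0,0,0],0.02],[[0,0,0],[0,0,0],0.02]]' 55
```

```text
clock: 3.1
position: [0.4139, -0.2868, 0.0071]
ee_rot: [-3.079, 0.625, 0.001]
force: [-0.5, 0.5, -1.0]
width: 0.763
clock: 3.85
position: [0.4142, -0.287, 0.0074]
ee_rot: [3.078, -0.627, 0.001]
force: [-1.1, -0.7, 3.6]
width: 0.36
```

```bash
python3 -m pendant '[[[0,0,-0.02],[0,0,0],0.02],[[0,0,-0.03],[0,0,0],0.02],[[0,0,-0.03],[0,0,0],0.02],[[0,0,0],[0,0,0],0.02]]'
python3 -m pendant '[[[0,0,0],[0,0,-9.3],0.02],[[0,0,0],[0,0,-9.3],0.02],[[0,0,0],[0,0,-9.3],0.02],[[0,0,0],[0,0,-9.3],0.02],[[0,0,0],[0,0,-9.3],0.02],[[0,0,0],[0,0,-9.3],0.02],[[0,0,0],[0,0,-9.3],0.02],[[0,0,0],[0,0,-9.3],0.02],[[0,0,0],[0,0,-9.3],0.02],[[0,0,0],[0,0,-9.3],0.02]]'
python3 -m pendant '[[[0,0,0],[0,0,-9.3],0.02],[[0,0,0],[0,0,0],0.02]]'
python3 - <<'E'
from h import *
ex=np.array([np.cos(np.radians(79.6)),np.sin(np.radians(79.6))]); F=np.array([.5748,-.0452])
p=F+ex*(-56.5-45-25)/1e3
print(p); shift([*p,.05],169.6)
for n in('top','side'):
    im,d=save(n,n+'1'); W=cloud(n,d); o=arm.observe()
    print(rectz(W,0.06,.14,o['position'][:2],.06))
E
```

```text
clock: 4.35
position: [0.4153, -0.2875, 0.0889]
ee_rot: [3.077, -0.627, 0.006]
force: [0.5, -0.4, -1.7]
width: 0.364
clock: 5.6
position: [0.4133, -0.2862, 0.0859]
ee_rot: [-2.567, -1.807, 0.001]
force: [-0.6, -0.0, -1.8]
width: 0.367
clock: 5.85
position: [0.4134, -0.2864, 0.0861]
ee_rot: [-2.419, -2.002, -0.0]
force: [0.5, 0.9, -0.5]
width: 0.369
[ 0.55196433 -0.16962179]
t 5.85 TCP [ 0.4134 -0.2864  0.0861] w 0.0339 F [ 0.5  0.9 -0.5]
[[ 0.187  0.982 -0.001]
 [ 0.982 -0.187  0.002]
 [ 0.001 -0.002 -1.   ]] yaw of tool x 79.2 y -10.8
shift tool [0.1406 0.1144 0.0361]
turn about tool z (deg): -0.3809482179430006 world 0.3809482179430006
tilt err [-0.09 -0.08 -0.  ] q [ 0.81  0.4  -0.4   1.97  0.21  0.81  0.11]
n294 c=[ 418.1 -261.5] long 43.1 short 36.5 yaw(mod180) 78.7 zmed 0.1184
n444 c=[ 414.1 -283.6] long 90.1 short 64.8 yaw(mod180) 77.8 zmed 0.1160
```

View pics/side1.png

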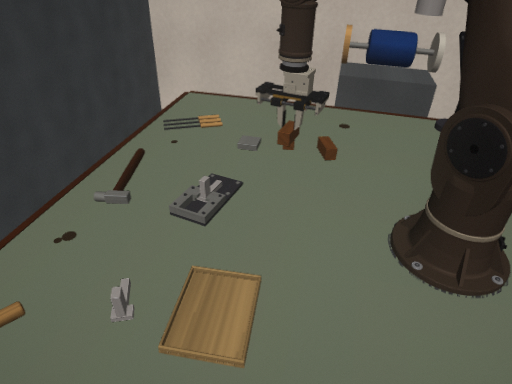

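The block is held level with its long axis along the slot, at about (287,133) in the side view. Next I'll move it in behind the tail.

```bash
python3 -m pendant '[[[0.035,0.0285,0],[0,0,-0.4],0.02],[[0.035,0.0285,0.005],[0,0,0],0.02],[[0.035,0.0285,0.015],[0,0,0],0.02],[[0.035,0.0285,0.015],[0,0,0],0.02],[[0,0,0.015],[0,0,0],0.02],[[0,0,0.015],[0,0,0],0.02],[[0,0,0],[0,0,0],0.02]]'
python3 - <<'E'
from h import *
ex=np.array([np.cos(np.radians(79.6)),np.sin(np.radians(79.6))]); F=np.array([.5748,-.0452])
p=F+ex*(-56.5-45-25)/1e3
shift([*p,.020],169.6)
for n in('top','side'):
    im,d=save(n,n+'2'); W=cloud(n,d)
    print('blk',rectz(W,0.046,.062,p+ex*.03,.05),'| tail',rectz(W,0.019,0.03,[.568,-.085],.022),'| tab',rectz(W,0.06,0.09,[.578,-.028],.03))
a=[cv2.imread('pics/%s2.png'%n)[y:y+130,x:x+170] for n,x,y in(('top',190,80),('side',150,120))]
cv2.imwrite('pics/c2.png',cv2.resize(np.hstack(a),None,fx=2.3,fy=2.3,interpolation=2))
E
```

```text
clock: 6.82
position: [0.5495, -0.1708, 0.0208]
ee_rot: [-2.413, -2.008, 0.004]
force: [-0.6, -0.3, -1.4]
width: 0.362
t 6.83 TCP [ 0.5495 -0.1708  0.0208] w 0.0332 F [-0.6 -0.3 -1.4]
[[ 0.181  0.983 -0.003]
 [ 0.983 -0.181 -0.   ]
 [-0.001 -0.003 -1.   ]] yaw of tool x 79.5 y -10.5
shift tool [0.0016 0.0022 0.0008]
turn about tool z (deg): -0.057132300260718694 world 0.057132300260718694
tilt err [-0.18  0.04 -0.  ] q [ 0.47  0.59 -0.37  1.85  0.29  0.76 -0.24]
blk n90 c=[ 556.9 -133.4] long 36.3 short 16.1 yaw(mod180) -11.4 zmed 0.0537 | tail n101 c=[568.7 -81.8] long 36.6 short 15.8 yaw(mod180) 80.4 zmed 0.0245 | tab n84 c=[578.9 -29. ] long 24.5 short 17.1 yaw(mod180) 79.3 zmed 0.0701
blk n202 c=[ 553.7 -156.2] long 63.6 short 51.6 yaw(mod180) 70.5 zmed 0.0541 | tail n63 c=[566.8 -83.3] long 39.8 short 16.1 yaw(mod180) 79.9 zmed 0.0240 | tab n71 c=[577.3 -30.5] long 26.5 short 16.0 yaw(mod180) 78.8 zmed 0.0692
```

View pics/c2.png

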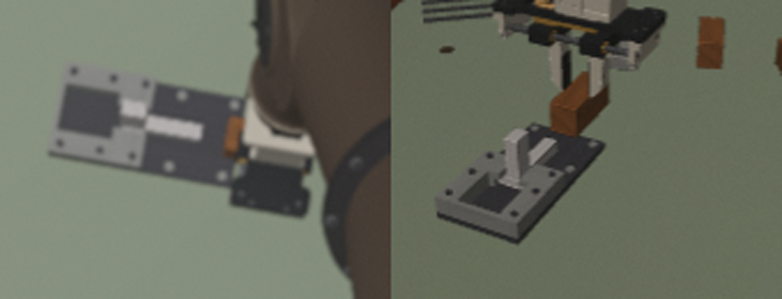

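```bash
python3 -m pendant '[[[0.01,0.002,0],[0,0,0],0.02],[[0.01,0,0],[0,0,0],0.02],[[0.005,0,0],[0,0,0],0.02],[[0.004,0,0],[0,0,0],0.02],[[0.004,0,0],[0,0,0],0.02],[[0.004,0,0],[0,0,0],0.02]]' 60
python3 - <<'E'
from h import *
toolaxes()
for n in('top','side'):
    im,d=save(n,n+'3'); W=cloud(n,d)
    print('| tab',rectz(W,0.06,0.09,[.578,-.028],.05))
E
```

```text
clock: 7.68
position: [0.5597, -0.1384, 0.023]
ee_rot: [2.412, 2.006, -0.006]
force: [-2.5, -11.6, 6.1]
width: 0.362
t 7.67 TCP [ 0.5597 -0.1384  0.023 ] w 0.0332 F [ -2.5 -11.6   6.1]
[[ 0.182  0.983 -0.   ]
 [ 0.983 -0.182 -0.006]
 [-0.005  0.001 -1.   ]] yaw of tool x 79.5 y -10.5
| tab n84 c=[579.5 -23.2] long 25.0 short 16.0 yaw(mod180) 78.1 zmed 0.0707
| tab n72 c=[578.8 -24. ] long 27.3 short 16.7 yaw(mod180) 81.2 zmed 0.0692
```

The stop is moving (about 6 mm so far) against 12 N. I'll keep pushing and trim the height slightly.

```bash
python3 -m pendant '[[[0.004,0,0.001],[0,0,0],0.02],[[0.004,0,0.001],[0,0,0],0.02],[[0.004,0,0],[0,0,0],0.02],[[0.004,0,0],[0,0,0],0.02]]'
python3 - <<'E'
from h import *
toolaxes()
for n in('top','side'):
    im,d=save(n,n+'4'); W=cloud(n,d)
    print('| tab',rectz(W,0.06,0.09,[.58,-.015],.05))
E
```

```text
clock: 8.28
position: [0.5628, -0.1224, 0.0209]
ee_rot: [2.412, 2.006, -0.005]
force: [-2.3, -12.5, 5.3]
width: 0.362
t 8.28 TCP [ 0.5628 -0.1224  0.0209] w 0.0332 F [ -2.3 -12.5   5.3]
[[ 0.182  0.983  0.   ]
 [ 0.983 -0.182 -0.005]
 [-0.005  0.001 -1.   ]] yaw of tool x 79.5 y -10.5
| tab n80 c=[582.9  -7. ] long 25.2 short 17.2 yaw(mod180) 76.4 zmed 0.0701
| tab n77 c=[581.3  -6.3] long 26.3 short 16.8 yaw(mod180) 78.0 zmed 0.0692
```

```bash
python3 -m pendant '[[[0.004,0,0],[0,0,0],0.02],[[0.004,0,0],[0,0,0],0.02],[[0.004,0,0],[0,0,0],0.02],[[0.003,0,0],[0,0,0],0.02],[[0,0,0],[0,0,0],0.02]]'
python3 - <<'E'
from h import *
toolaxes()
for n in('top','side'):
    im,d=save(n,n+'5'); W=cloud(n,d)
    print('| tab',rectz(W,0.06,0.09,[.584,.005],.05))
E
```

```text
clock: 9.0
position: [0.5657, -0.1022, 0.0202]
ee_rot: [-2.411, -2.014, -0.001]
force: [0.1, -0.7, -1.1]
width: 0.362
t 9.00 TCP [ 0.5657 -0.1022  0.0202] w 0.0332 F [ 0.1 -0.7 -1.1]
[[ 0.178  0.984 -0.   ]
 [ 0.984 -0.178  0.001]
 [ 0.001 -0.    -1.   ]] yaw of tool x 79.7 y -10.3
| tab n82 c=[586.1  14.8] long 24.7 short 17.1 yaw(mod180) 80.9 zmed 0.0703
| tab n77 c=[584.2  13.8] long 26.6 short 16.5 yaw(mod180) 81.0 zmed 0.0692
```

The force dropped to zero and the tab reads fixture x≈60, so the stop's origin is at about x=30. It is free in the pocket. Next I'll back off and set the block down.

```bash
python3 -m pendant '[[[-0.02,0,0],[0,0,0],0.02],[[-0.02,0,-0.02],[0,0,0],0.02],[[-0.02,-0.02,-0.02],[0,0,0],0.02],[[-0.02,-0.033,0],[0,0,0],0.02],[[-0.02,-0.033,0],[0,0,0],0.02],[[-0.02,-0.03,0],[0,0,0],0.02],[[0,0,0],[0,0,0],0.02]]'
python3 -m pendant '[[[0,0,0.02],[0,0,0],0.02],[[0,0,0.015],[0,0,0],0.02],[[0,0,0.01],[0,0,0],0.02],[[0,0,0.004],[0,0,0],0.02],[[0,0,0],[0,0,0],0.02]]'
python3 -c "
from h import *
toolaxes()"
```

```text
clock: 9.98
position: [0.4263, -0.2034, 0.06]
ee_rot: [-2.416, -2.006, 0.005]
force: [0.9, -0.5, -0.5]
width: 0.36
clock: 10.6
position: [0.4302, -0.2004, 0.0111]
ee_rot: [-2.412, -2.013, 0.0]
force: [0.4, 0.3, -1.1]
width: 0.364
t 10.60 TCP [ 0.4302 -0.2004  0.0111] w 0.0334 F [ 0.4  0.3 -1.1]
[[ 0.179  0.984 -0.   ]
 [ 0.984 -0.179  0.   ]
 [ 0.    -0.    -1.   ]] yaw of tool x 79.7 y -10.3
```

```bash
python3 -m pendant '[[[0,0,0.0015],[0,0,0],0.02],[[0,0,0.0015],[0,0,0],0.02],[[0,0,0.001],[0,0,0],0.02],[[0,0,0],[0,0,0],0.02]]'
python3 -c "
from h import *
toolaxes()
for n in('top','side'):
    im,d=save(n,n+'6'); W=cloud(n,d)
    print(rectz(W,0.034,.06,[.44,-.17],.03))"
```

```text
clock: 11.1
position: [0.4302, -0.2006, 0.0075]
ee_rot: [2.412, 2.012, 0.0]
force: [-0.3, -0.7, 2.4]
width: 0.364
t 11.10 TCP [ 0.4302 -0.2006  0.0075] w 0.0334 F [-0.3 -0.7  2.4]
[[ 0.179  0.984  0.   ]
 [ 0.984 -0.179 -0.   ]
 [-0.     0.    -1.   ]] yaw of tool x 79.7 y -10.3
n132 c=[ 437.  -166.2] long 35.7 short 22.5 yaw(mod180) -12.1 zmed 0.0402
n143 c=[ 437.8 -177. ] long 44.7 short 43.3 yaw(mod180) -9.2 zmed 0.0402
```

```bash
python3 -m pendant '[[[0,0,0],[0,0,0],0.045],[[0,0,0],[0,0,0],0.055],[[0,0,0],[0,0,0],0.055],[[0,0,-0.02],[0,0,0],0.055],[[0,0,-0.03],[0,0,0],0.055],[[0,0,-0.04],[0,0,0],0.055],[[0,0,-0.04],[0,0,0],0.055],[[0,0,0],[0,0,0],0.055]]'
python3 - <<'E'
from h import *
for n in('top','side'):
    im,d=save(n,n+'7'); W=cloud(n,d)
    print('tab',rectz(W,0.06,0.09,[.584,.014],.03),'| blk',rectz(W,0.034,0.05,[.43,-.2],.06))
shift([.585,.0143,.13],169.6)
a=[cv2.imread('pics/%s7.png'%n)[y:y+130,x:x+170] for n,x,y in(('top',190,80),('side',150,120))]
cv2.imwrite('pics/c7.png',cv2.resize(np.hstack(a),None,fx=2.3,fy=2.3,interpolation=2))
E
```

```text
clock: 12.2
position: [0.432, -0.2011, 0.1399]
ee_rot: [2.409, 2.009, 0.004]
force: [-0.2, -0.3, -1.4]
width: 0.597
tab n84 c=[585.9  14.6] long 25.4 short 16.2 yaw(mod180) 76.9 zmed 0.0699 | blk n229 c=[ 435.1 -174.3] long 40.2 short 36.7 yaw(mod180) 75.7 zmed 0.0403
tab n78 c=[583.6  13.5] long 27.3 short 16.3 yaw(mod180) 82.0 zmed 0.0692 | blk n241 c=[ 428.6 -201.2] long 93.7 short 36.5 yaw(mod180) 80.5 zmed 0.0402
t 12.30 TCP [ 0.4299 -0.2006  0.1371] w 0.0549 F [-0.5 -0.3 -0. ]
[[ 0.179  0.984  0.   ]
 [ 0.984 -0.179 -0.   ]
 [-0.     0.    -1.   ]] yaw of tool x 79.7 y -10.3
shift tool [0.2393 0.114  0.0071]
turn about tool z (deg): 0.06378849835937217 world -0.06378849835937217
tilt err [ 0.02  0.02 -0.  ] q [ 0.69  0.3  -0.45  1.98  0.16  0.9  -0.02]
```

View pics/c7.png

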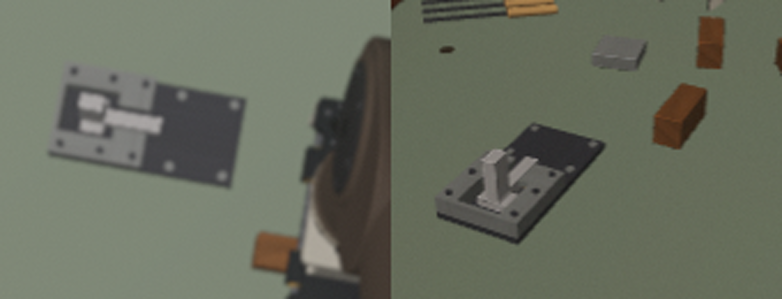

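The stop lies free in the pocket with both ears visible in the top view, and the block lies flat on the bench. Next I'll go over the tab.

```bash
python3 -m pendant '[[[0.04,0.019,0],[0,0,0],0.055],[[0.04,0.019,0],[0,0,0],0.055],[[0.04,0.019,0],[0,0,0],0.055],[[0.04,0.019,0],[0,0,0],0.055],[[0.04,0.019,0],[0,0,0],0.055],[[0.039,0.019,0],[0,0,0],0.055],[[0,0,0],[0,0,0],0.055]]'
python3 -c "
from h import *
shift([.585,.0143,.037],169.6)"
```

```text
clock: 13.18
position: [0.5854, 0.0184, 0.1355]
ee_rot: [-2.405, -2.017, -0.0]
force: [-0.3, -0.1, -0.1]
width: 0.598
t 13.18 TCP [0.5854 0.0184 0.1355] w 0.0549 F [-0.3 -0.1 -0.1]
[[ 0.174  0.985 -0.002]
 [ 0.985 -0.174  0.002]
 [ 0.002 -0.002 -1.   ]] yaw of tool x 80.0 y -10.0
shift tool [-0.0043  0.0005  0.0985]
turn about tool z (deg): 0.3780617205748058 world -0.3780617205748058
tilt err [-0.12 -0.12 -0.  ] q [ 0.22  0.48 -0.48  1.72  0.25  1.01 -0.53]
```

```bash
python3 -m pendant '[[[0,0,0.02],[0,0,0],0.055],[[0,0,0.02],[0,0,0],0.055],[[0,0,0],[0,0,0],0.055]]'
python3 -c "
from h import *
shift([.585,.0143,.037],169.6)"
```

```text
clock: 13.55
position: [0.5827, 0.0131, 0.0947]
ee_rot: [-2.411, -2.01, 0.007]
force: [1.0, 0.5, -0.1]
width: 0.6
t 13.55 TCP [0.5827 0.0131 0.0947] w 0.0551 F [ 1.   0.5 -0.1]
[[ 0.18   0.984 -0.005]
 [ 0.984 -0.18  -0.001]
 [-0.002 -0.005 -1.   ]] yaw of tool x 79.7 y -10.3
shift tool [0.0017 0.0023 0.0577]
turn about tool z (deg): 0.0514748859944234 world -0.0514748859944234
tilt err [-0.28  0.1  -0.  ] q [ 0.21  0.52 -0.47  1.76  0.28  0.93 -0.55]
```

```bash
python3 -m pendant '[[[0,0.001,0.02],[0,0,0],0.055],[[0,0,0.02],[0,0,0],0.055],[[0,0,0.012],[0,0,0],0.055],[[0,0,0.006],[0,0,0],0.055],[[0,0,0],[0,0,0],0.055],[[0,0,0],[0,0,0],0.055]]'
python3 -c "
from h import *
shift([.585,.0143,.037],169.6)"
```

```text
clock: 14.3
position: [0.5865, 0.0141, 0.0399]
ee_rot: [2.412, 2.012, 0.001]
force: [-0.4, 0.7, -0.3]
width: 0.601
t 14.30 TCP [0.5865 0.0141 0.0399] w 0.0552 F [-0.4  0.7 -0.3]
[[ 0.179  0.984  0.001]
 [ 0.984 -0.179  0.   ]
 [ 0.     0.001 -1.   ]] yaw of tool x 79.7 y -10.3
shift tool [-0.0001 -0.0015  0.0029]
turn about tool z (deg): 0.08020268681389098 world -0.08020268681389098
tilt err [ 0.06 -0.01  0.  ] q [ 0.19  0.59 -0.44  1.81  0.33  0.82 -0.59]
```

Aligned within about 1.5 mm. Now I'll close on the tab and lift.

```bash
python3 -m pendant '[[[0,-0.001,0.002],[0,0,0],0.03],[[0,0,0],[0,0,0],0.01],[[0,0,0],[0,0,0],0.0],[[0,0,0],[0,0,0],0.0],[[0,0,0],[0,0,0],0.0],[[0,0,0],[0,0,0],0.0],[[0,0,0],[0,0,0],0.0]]' 45
python3 -m pendant '[[[0,0,-0.01],[0,0,0],0.0],[[0,0,-0.02],[0,0,0],0.0],[[0,0,-0.02],[0,0,0],0.0],[[0,0,-0.03],[0,0,0],0.0],[[0,0,-0.03],[0,0,0],0.0],[[0,0,0],[0,0,0],0.0],[[0,0,0],[0,0,0],0.0]]'
python3 -c "
from h import *
save('side','side8');save('top','top8')
shift([.444,.255,.14],175.3)"
```

```text
clock: 15.18
position: [0.5851, 0.0142, 0.0373]
ee_rot: [2.412, 2.012, 0.0]
force: [0.5, 0.7, 0.8]
width: 0.15
clock: 16.05
position: [0.5845, 0.014, 0.1468]
ee_rot: [-2.412, -2.012, 0.001]
force: [0.0, -0.0, -1.9]
width: 0.155
t 16.15 TCP [0.5841 0.014  0.1461] w 0.0141 F [ 0.9 -0.1 -1.8]
[[ 0.179  0.984 -0.002]
 [ 0.984 -0.179 -0.   ]
 [-0.001 -0.002 -1.   ]] yaw of tool x 79.7 y -10.3
shift tool [ 0.212  -0.181   0.0063]
turn about tool z (deg): -5.615277192849192 world 5.615277192849192
tilt err [-0.12  0.04 -0.  ] q [ 0.23  0.47 -0.49  1.71  0.25  1.03 -0.52]
```

View pics/side8.png

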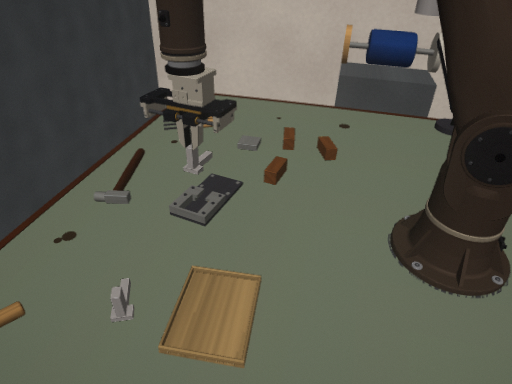

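The stop is held upright at about (195,155). Next I'll carry it to the tray.

```bash
python3 -m pendant '[[[0.034,-0.0233,0],[0,0,0],0.0],[[0.034,-0.0233,0],[0,0,0],0.0],[[0.034,-0.0233,0],[0,0,0],0.0],[[0.034,-0.0233,0],[0,0,0],0.0],[[0.034,-0.0233,0],[0,0,0],0.0],[[0.034,-0.0233,0],[0,0,0],0.0],[[0.034,-0.0233,0],[0,0,0],0.0],[[0.033,-0.0233,0],[0,0,0],0.0],[[0,0,0],[0,0,0],0.0],[[0,0,0],[0,0,0],0.0]]'
python3 -m pendant '[[[0,0,0.03],[0,0,0],0.0],[[0,0,0.03],[0,0,0],0.0],[[0,0,0.02],[0,0,0],0.0],[[0,0,0.01],[0,0,0],0.0],[[0,0,0],[0,0,0],0.0],[[0,0,0],[0,0,0],0.0]]'
python3 - <<'E'
from h import *
shift([.449,.314,.0345],169.6)
for n in('top','side'): save(n,n+'9')
a=[cv2.imread('pics/%s9.png'%n)[y:y+170,x:x+170] for n,x,y in(('top',60,90),('side',130,214))]
cv2.imwrite('pics/c9.png',cv2.resize(np.hstack(a),None,fx=2.3,fy=2.3,interpolation=2))
E
```

```text
clock: 17.4
position: [0.4501, 0.3134, 0.1464]
ee_rot: [2.412, 2.013, -0.003]
force: [0.2, -1.1, -1.3]
width: 0.156
clock: 18.15
position: [0.4508, 0.3143, 0.058]
ee_rot: [2.413, 2.012, 0.002]
force: [0.3, 0.5, -1.1]
width: 0.152
t 18.15 TCP [0.4508 0.3143 0.058 ] w 0.0139 F [ 0.3  0.5 -1.1]
[[ 0.18   0.984  0.001]
 [ 0.984 -0.18   0.001]
 [ 0.001  0.001 -1.   ]] yaw of tool x 79.6 y -10.4
shift tool [-0.0007 -0.0018  0.0235]
turn about tool z (deg): 0.04791033772676201 world -0.04791033772676201
tilt err [ 0.05 -0.04  0.  ] q [-0.33  0.53 -0.52  1.88  0.35  0.82 -1.21]
```

View pics/c9.png

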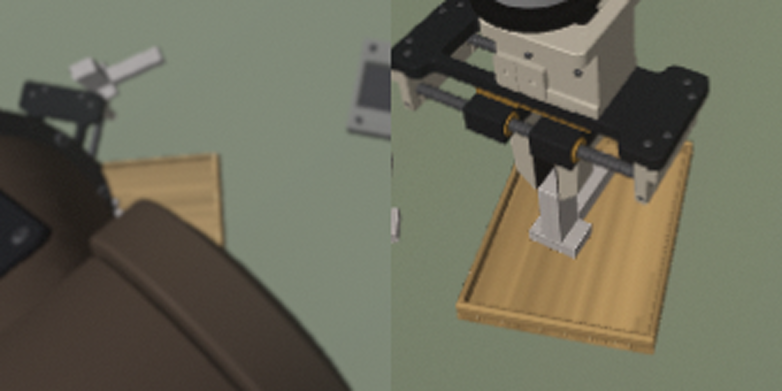

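```bash
python3 -m pendant '[[[0,0,0.01],[0,0,0],0.0],[[0,0,0.007],[0,0,0],0.0],[[0,0,0.003],[0,0,0],0.0],[[0,0,0],[0,0,0],0.0],[[0,0,0],[0,0,0],0.0]]'
python3 -m pendant '[[[0,0,0.001],[0,0,0],0.0],[[0,0,0.001],[0,0,0],0.0],[[0,0,0.001],[0,0,0],0.0],[[0,0,0],[0,0,0],0.0]]'
```

```text
clock: 18.88
position: [0.4502, 0.3143, 0.0373]
ee_rot: [-2.412, -2.013, -0.0]
force: [0.5, -0.1, -2.5]
width: 0.152
clock: 19.38
position: [0.4503, 0.3143, 0.0343]
ee_rot: [2.412, 2.013, 0.0]
force: [0.5, 0.2, -1.6]
width: 0.152
```

```bash
python3 -m pendant '[[[0,0,0.0007],[0,0,0],0.0],[[0,0,0.0007],[0,0,0],0.0],[[0,0,0],[0,0,0],0.0]]'
```

```text
clock: 19.75
position: [0.4508, 0.3146, 0.034]
ee_rot: [2.412, 2.012, 0.002]
force: [-2.0, -2.7, 12.0]
width: 0.16
```

It has touched down. Now I'll release and retreat.

```bash
python3 -m pendant '[[[0,0,-0.0006],[0,0,0],0.0],[[0,0,0],[0,0,0],0.025],[[0,0,0],[0,0,0],0.04],[[0,0,0],[0,0,0],0.05],[[0,0,0],[0,0,0],0.05]]'
python3 -m pendant '[[[0,0,-0.02],[0,0,0],0.05],[[0,0,-0.03],[0,0,0],0.05],[[0,0,-0.04],[0,0,0],0.05],[[0,0,-0.04],[0,0,0],0.05],[[-0.05,0,-0.01],[0,0,0],0.05],[[-0.05,0,0],[0,0,0],0.05],[[-0.05,0,0],[0,0,0],0.05],[[-0.05,0,0],[0,0,0],0.05],[[0,0,0],[0,0,0],0.05],[[0,0,0],[0,0,0],0.05]]'
python3 - <<'E'
from h import *
toolaxes()
for n in('top','side'):
    im,d=save(n,n+'10'); W=cloud(n,d)
    print('tab',rectz(W,0.055,0.08,[.449,.314],.04),'| blk',rectz(W,0.034,0.05,[.43,-.2],.06))
a=[cv2.imread('pics/%s10.png'%n) for n in('top','side')]
cv2.imwrite('pics/c10.png',cv2.resize(np.hstack(a),None,fx=.78,fy=.78,interpolation=3))
E
```

```text
clock: 20.38
position: [0.4501, 0.3142, 0.0333]
ee_rot: [-2.412, -2.013, 0.0]
force: [0.0, 0.9, 0.6]
width: 0.525
clock: 21.62
position: [0.4147, 0.1179, 0.1737]
ee_rot: [2.412, 2.012, 0.001]
force: [-0.6, 0.3, 0.3]
width: 0.541
t 21.62 TCP [0.4147 0.1179 0.1737] w 0.0497 F [-0.6  0.3  0.3]
[[ 0.179  0.984  0.001]
 [ 0.984 -0.179  0.   ]
 [ 0.001  0.001 -1.   ]] yaw of tool x 79.7 y -10.3
tab n0 c=[0. 0.] long 0.0 short 0.0 yaw(mod180) 0.0 zmed nan | blk n568 c=[ 430.8 -199.5] long 90.8 short 36.2 yaw(mod180) 79.7 zmed 0.0405
tab n200 c=[450.3 313. ] long 26.0 short 16.6 yaw(mod180) 79.6 zmed 0.0668 | blk n65 c=[ 429.4 -200.4] long 87.9 short 37.4 yaw(mod180) 80.1 zmed 0.0398
  return _methods._mean(a, axis=axis, dtype=dtype,
  ret = ret.dtype.type(ret / rcount)
```

View pics/c10.png

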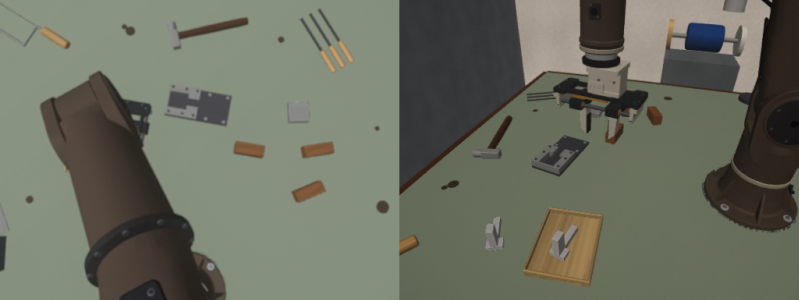

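```bash
python3 -c "
from cell import arm
print(arm.sign_off())"
```

```text
the job is handed in; nothing more can be done
None
```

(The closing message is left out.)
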